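# Hang an empty picture frame on a pair of side-opening hooks

## Robot

A 6-joint arm with a two-finger parallel gripper is mounted at the origin on the work surface. World frame = base frame: x ahead of the robot, y to its left, z up, the work surface at z = 0. Lengths are in m, angles in rad, forces in N, time in s.
With the tool pointing down it reaches from about 0.4 to 0.825 m from the base axis. Payload 7 kg.
Tool frame: the origin (TCP) lies on the centre line of the jaws, within the pads' length; the fingertips stand 22 mm ahead of it and the grasp point (between the pads) lies 3 mm ahead of it (arm.tcp_to_tips is the distance from the TCP to the fingertips, in m); z points along the fingers, y is the line along which they close (so a half turn about z gives the same grasp; the last joint's range is limited). The gripper opens to 88 mm and grips with 3 to 60 N. Pads are 19 mm wide; open, the fingers measure 130 mm over their backs; the gripper's body (78 mm by 193 mm) begins 47 mm behind the grasp point.
Start: joints at [-0.875, 0.359, 0.012, 0, -1.224, -0.288], TCP at [0.268, -0.62, 0.249] pointing down, gripper open.
Joint ranges: [-3.07, 3.07], [-1.43, 2.12], [-1.02, 1.25], [-3.03, 1.67], [-3.05, -0], [-3.03, 3.03]. Speed limits (rad/s): [2.39, 2.39, 3.01, 3.14, 3.14, 3.14].

## Interface

Orientations are given as [roll, pitch, yaw] about the fixed x, y, z axes, in that order (R = Rz(yaw) Ry(pitch) Rx(roll)).
In Python, from station import arm gives the robot as it stands.
- The arm moves only by the tool jog_arm, never from a script. Its argument "targets" is a list of rows, each an object of numbers: "dx", "dy", "dz": the shift along the tool's x, y, z in mm; "rx", "ry", "rz": the turn, a rotation vector about the tool's x, y, z in rad; "gripper": the closure, from 0 (fully open) to 1 (shut). In form: [{"dx": .., "dy": .., "dz": .., "rx": .., "ry": .., "rz": .., "gripper": ..}, ...]. A call has exactly 8 rows; each row is the pose to reach, as a shift and turn from the pose commanded when the call began, along the tool's axes at that moment; what a row does not reach only later rows make up. A row lasts 1/12 s, in which the tool goes at most 41.7 mm and 7.16 degrees, less where a joint would pass 70% of its speed; a pose out of reach is approached as far as the arm can. A call with a gripper value outside its range is refused whole. The fingers move at their own pace and stop on an object; "force" is the grip in N (left out, the last holds). Time passes only in rows, so rows that repeat a pose let the fingers close, or fill a call up. It gives the time, the measured TCP pose, the force, the opening and the grip force at its end, in the units of the state.
- arm.get_state(): the state, without advancing time (a new reading comes with each control period).
- arm.grab_frame(name): name is "scene" or "top" or "wrist"; returns a dict with "frame" (384x512x3 uint8, red, green, blue), "z_map" (384x512 float32, m along the optical axis (not along the pixel's ray), 0 where there is no reading), "fx", "fy", "cx", "cy" (pixels), "view" (4x4, takes a point from world to camera coordinates). Camera axes: x right, y down, z forward; pixel columns grow to the right and rows downward; lengths in m; the calibration is good to about 2 mm. A picture is of the moment at which its call begins.
- arm.job_done(): hands the job in; it is judged then, once.
The state is a dict: "t": time; "q": joint angles; "qd": joint speeds; "joint_efforts": joint torques, N m; "eef_pos": TCP position; "ee_rot": TCP orientation; "force": force on the tool from outside, world axes, zero at the start; "moment": the same for the moment, N m; "width": finger opening in m; "gripper_force": force on a finger pad.
Only numpy, scipy, OpenCV 4.12 (cv2) and the standard library are available. Lean on these libraries where they do the work, as an engineer would, in place of code of your own. Each camera call takes 0.05 s, during which the arm holds its last target. There are 200 camera calls.

## Task

Lift the wooden frame out of its slotted rest and hang it by its top bar on the stand's two side-opening hooks: land the bar on the long lower lips, slide it in under the guards, let it down to the bottom of both throats, and let go so that it hangs upright and still. The hook height differs each time, so feel for it, pressing the frame only gently against the stand (never over 20 newtons). Keep the frame upright throughout and leave the bottle, mug and spreading knife alone.

Things in the scene. Friction and masses are not known exactly. Their poses are not given: they have to be found in the camera images.
- frame_bar (a point): Centre of the top bar of the loose, upright, open wooden frame: 180 mm wide (y), 160 tall (z up), 12 thick (x), 0.12-0.22 kg; all bars 16 mm high or wide round an empty 148 x 128 mm window. The bar's top is 8 mm above, its underside 8 mm below, the frame's foot 152 mm below this point. Take it here from above, fingers closing across the thickness.
- rest: Fixed wooden rest in which the frame stands at the start: a 12 mm thick foot with two ridges on it, 24 mm high and 130 mm long (y), that leave a 15 mm wide slot along y; the frame's lowest 24 mm are in the slot. Origin on the table under the middle of the slot; z up.
- stand: Fixed stand: wooden foot 150 x 190 x 20 mm, two telescopic posts (x 8 to 26 mm, up to the caps) with two equal steel hooks at y -45 and +45 mm, 9 wide, fingers fit between; pushed back (+x) or down they spring back-and-down, 1 mm per 6 N. Origin on the table right under the throats' back walls (x = 0); z up. Mouths open to -x: the frame goes in along +x, bar parallel to y.
- landing (a point): A point on the stand frame at x -42 mm, y 0: where the bar's centre can come straight down on the flat lower lips. Lips run from x -57 to -17 mm of the stand, tops 7 mm above the throat floor. Guards overhang x -27 to 0, undersides 28 mm and tops 36 mm (caps on them from x -20: 48 mm) above the throat floor, so the bar slides in under them with 5 mm to spare. Its height is only nominal.
- throat (a point): A point on the stand at x -8.5 mm, y 0, z 200 mm: middle between the two throats (x -17 to 0 mm of the stand, flat floor), at their NOMINAL floor height. The true floor of both is 178 to 222 mm above the table, set anew each time and not measured: feel for it (or see it). Hung properly, the bar's centre is 8 mm above the true floor, at stand x -11 to -6 mm.
- bottle: Bystander: white plastic glue bottle, 68 mm across, 170 mm tall, origin under its middle. Leave alone.
- mug: Bystander: white mug, 76 mm across, 85 mm tall, origin under its middle. Leave alone.
- knife: Bystander: spreading knife (spatula) lying on the table, origin near its middle. Leave alone.
Mind the look-alikes: they are no part of the job. Several things have the shape of the stand; the one meant has the colours described above.

How it is judged:
On the way, in this order (a step that is already met when the one before it is completed fails the run):
1. the frame is lifted clear out of its rest (height (world z) of frame_bar above 0.205 m and not (contact force between frame and rest above 0.05 N)), for 0.1 s.
2. the top bar is in both throats and the hooks carry it (x of frame_bar in the frame of stand between -0.0145 and -0.003 m and y of frame_bar in the frame of stand between -0.025 and 0.025 m and z of frame_bar in the frame of stand between 0.182 and 0.2325 m and contact force between frame and stand above 0.5 N and angle between frame_bar's own z axis and vertical below 0.1 rad), for 0.2 s.
At the end, for the whole second after the job is handed in: The frame hangs released and still (under 20 mm/s, 0.15 rad/s) with its top bar in both throats: bar centre 3 to 14.5 mm before the back walls, within 25 mm of mid-way between the hooks, 182 to 232.5 mm above the table, carried by the stand (over 0.5 N), within 0.1 rad of upright (all of step 2 and linear speed of frame below 0.02 m/s and angular speed of frame below 0.15 rad/s); the robot touches nothing.
It fails at once if the frame is pressed against the stand with more than 20 N (contact force between frame and stand above 20 N).
It fails at once if the frame is tipped more than 0.4 rad from upright (angle between frame_bar's own z axis and vertical above 0.4 rad).
It fails at once if the bottle, the mug or the knife is moved more than 20 mm (distance of any of bottle, mug, knife from where it was at the start of the episode above 0.02 m).
It also fails if it takes over 67 s, if anything falls off the work surface, if the arm or the gripper's body presses on something with over 40 N, if the wrist force passes 120 N, or if a joint passes its speed limit or range.

## Working session

There is one attempt and no reset: what is moved stays moved. The work goes in short steps, Python scripts to look and compute and a tool call to move; the robot and the scene stay as the last step left them, time stands still between calls to the robot, and variables do not carry over. Pictures are saved under pics/ and viewed, at most 10 in all, crops included, and the job is handed in when it is done.

Besides the shell and the picture viewer there is one more tool, called after "Emit:" by a JSON object that holds its "method" and its "body". jog_arm: Moves the arm, as the interface text tells. Its arguments: {"type":"object","properties":{"targets":{"type":"array","items":{"type":"object","properties":{"dx":{"type":"number"},"dy":{"type":"number"},"dz":{"type":"number"},"rx":{"type":"number"},"ry":{"type":"number"},"rz":{"type":"number"},"gripper":{"type":"number"}}}},"force":{"type":"number"}},"required":["targets"]}

```bash
mkdir -p pics; cat > h.py <<'E'
import numpy as np, cv2
from station import arm
def grab(n):
    f=arm.grab_frame(n); np.savez('%s.npz'%n,**f); return f
def load(n): return dict(np.load('%s.npz'%n))
def world(f):
    z=f['z_map']; v,u=np.mgrid[:z.shape[0],:z.shape[1]]
    P=np.stack([(u-f['cx'])/f['fx']*z,(v-f['cy'])/f['fy']*z,z,np.ones_like(z)],-1)
    W=P@np.linalg.inv(f['view']).T; W=W[...,:3]; W[z==0]=np.nan; return W
E
python3 - <<'E'
from h import *
a=[]
for n in ['scene','top']:
    f=grab(n); cv2.imwrite('pics/%s0.png'%n,f['frame'][...,::-1])
    print(n,np.round(np.linalg.inv(f['view']),3).tolist(),f['fx'])
print(arm.get_state())
E
```

```text
scene [[0.451, 0.527, -0.72, 1.402], [0.892, -0.259, 0.37, -0.44], [0.009, -0.809, -0.587, 0.838], [0.0, 0.0, 0.0, 1.0]] 350.3051388659096
top [[-0.014, -0.992, 0.127, 0.43], [-1.0, 0.014, 0.001, -0.003], [-0.003, -0.127, -0.992, 1.127], [0.0, 0.0, 0.0, 1.0]] 389.80633149913785
{'t': 0.1, 'q': array([-8.74902432e-01,  3.59317137e-01,  1.11521176e-02, -3.21914204e-04,
       -1.22409543e+00, -2.88131521e-01]), 'qd': array([-0.0012877 , -0.00158356,  0.00269658, -0.0009605 ,  0.00096122,
        0.0008354 ]), 'joint_efforts': array([-5.28898472e-04, -5.84163988e+01,  2.93752885e+01,  7.01557070e+00,
        1.02155274e-02, -6.57524765e-05]), 'eef_pos': array([ 0.26751578, -0.61928398,  0.24771344]), 'ee_rot': array([ 3.14010289e+00, -1.25925462e-04, -2.73393979e+00]), 'force': array([ 0.80101398, -0.93585413, -0.34936029]), 'moment': array([ 0.03320841, -0.00452508,  0.00595644]), 'gripper_force': 0.0, 'width': 0.08787457764976636}
```

View pics/scene0.png

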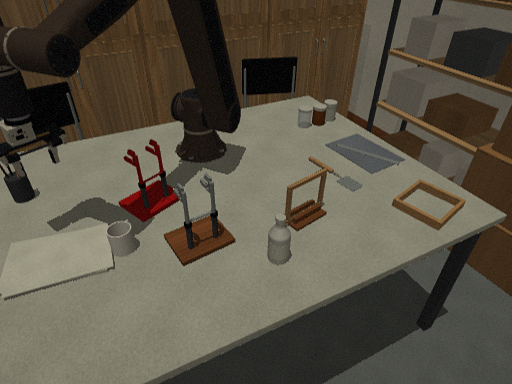

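View pics/top0.png

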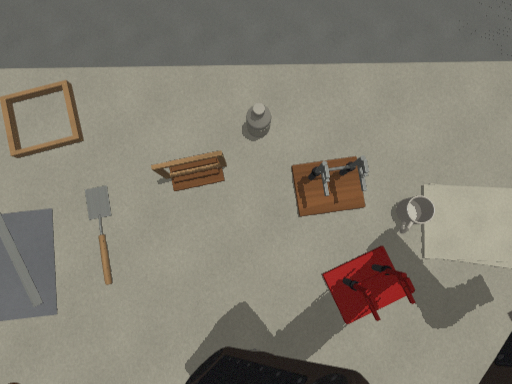

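Candidates:
- **Stand:** wooden foot with steel hooks at scene (200,235) / top (330,185). The red one at scene (150,190) / top (370,285) is a look-alike.
- **Frame:** upright in the rest at scene (306,195) / top (190,165). The flat frame at scene (428,203) / top (40,118) is a look-alike.

I choose the wooden-foot stand with steel hooks and the upright frame.

```bash
python3 - <<'E'
from h import *
f=load('top'); W=world(f); s=load('scene'); V=world(s)
c1=cv2.resize(f['frame'][140:225,280:380],(500,425),interpolation=2); c2=cv2.resize(s['frame'][165:265,155:245],(300,333),interpolation=2)
o=np.zeros((425,800,3),np.uint8); o[:,:500]=c1; o[:333,500:]=c2
cv2.imwrite('pics/crop.png',np.clip(o[...,::-1]*1.6,0,255).astype(np.uint8))
def reg(W,img,u0,u1,v0,v1,lo,hi,name,sat=None):
    A=W[v0:v1,u0:u1].reshape(-1,3); I=img[v0:v1,u0:u1]; hsv=cv2.cvtColor(I,cv2.COLOR_RGB2HSV).reshape(-1,3)
    m=(A[:,2]>lo)&(A[:,2]<hi)
    if sat is not None: m&=(hsv[:,1]>sat)
    p=A[m]; r=cv2.minAreaRect(p[:,:2].astype(np.float32)*1000)
    print(name,len(p),'med',np.round(np.median(p,0),4),'rect',np.round(r[0],1),np.round(r[1],1),round(r[2],1))
    return p
for n,w,im,fr,st in [('top',W,f['frame'],(145,230,140,195),(285,380,140,225)),('scene',V,s['frame'],(270,335,155,235),(155,245,165,265))]:
    reg(w,im,*fr,.156,.19,n+' bar'); reg(w,im,*fr,.018,.045,n+' ridges'); reg(w,im,*st,.012,.026,n+' foot',90)
    p=reg(w,im,*st,.15,.30,n+' hooks')
    print(np.histogram(p[:,2],bins=np.arange(.15,.3,.006)))
E
```

```text
top bar 426 med [0.6206 0.1649 0.1712] rect [621.8 164.4] [ 13.3 179.7] 11.4
top ridges 805 med [0.6201 0.1648 0.0338] rect [619.7 163.7] [ 49.2 179.3] 9.9
top foot 2815 med [ 0.5581 -0.2174  0.0201] rect [ 570.4 -214.9] [148.4 188.9] 7.4
top hooks 557 med [ 0.578  -0.2516  0.2121] rect [ 568.6 -215.7] [ 78.9 102.4] 7.2
(array([ 9,  4,  8,  7,  4,  6,  5, 20, 70, 96, 68, 11,  9, 21, 72, 30, 93,
       24,  0,  0,  0,  0,  0,  0]), array([0.15 , 0.156, 0.162, 0.168, 0.174, 0.18 , 0.186, 0.192, 0.198,
       0.204, 0.21 , 0.216, 0.222, 0.228, 0.234, 0.24 , 0.246, 0.252,
       0.258, 0.264, 0.27 , 0.276, 0.282, 0.288, 0.294]))
scene bar 336 med [0.6339 0.1247 0.1704] rect [662.2 101.4] [ 69.9 326.2] 30.8
scene ridges 498 med [0.6249 0.1733 0.0329] rect [515.  284.8] [109.3 478.7] 45.3
scene foot 2017 med [ 0.5686 -0.2329  0.0207] rect [ 421.6 -232.4] [456.2 188.5] 7.3
scene hooks 456 med [ 0.5958 -0.247   0.2107] rect [ 456.9 -226.5] [307.  102.3] 7.1
(array([19, 16, 13, 12, 12, 13, 14, 17, 47, 51, 53, 21, 18, 26, 41, 29, 44,
       10,  0,  0,  0,  0,  0,  0]), array([0.15 , 0.156, 0.162, 0.168, 0.174, 0.18 , 0.186, 0.192, 0.198,
       0.204, 0.21 , 0.216, 0.222, 0.228, 0.234, 0.24 , 0.246, 0.252,
       0.258, 0.264, 0.27 , 0.276, 0.282, 0.288, 0.294]))
```

View pics/crop.png

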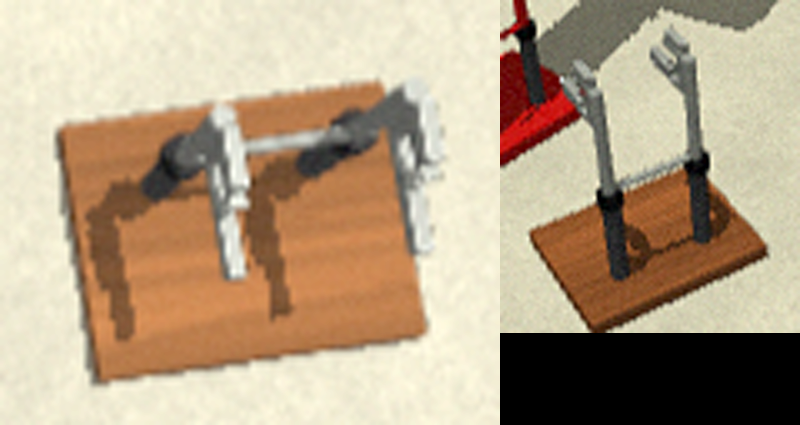

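The crop confirms the wooden-foot stand. Its posts are on the far side (crop (180,155), (350,130)) and its lips reach towards the robot (tips at (232,275), (420,245)), so the mouths open to world -x. Next I refine the stand and bar poses.

```bash
python3 - <<'E'
from h import *
f=load('top'); W=world(f); s=load('scene'); V=world(s)
a=np.radians(7.3); X=np.array([np.cos(a),np.sin(a)]); Y=np.array([-np.sin(a),np.cos(a)]); O=np.array([.584,-.2137])
for n,w,(u0,u1,v0,v1) in [('top',W,(285,380,140,225)),('scene',V,(155,245,165,265))]:
    A=w[v0:v1,u0:u1].reshape(-1,3); A=A[(A[:,2]>.19)&(A[:,2]<.3)]
    d=A[:,:2]-O; x=d@X*1000; y=d@Y*1000; z=A[:,2]*1000; k=(abs(x)<90)&(abs(y)<60)
    x,y,z=x[k],y[k],z[k]
    print(n,'x',np.percentile(x,[0,1,3,97,99,100]).round(1))
    for sg in (-1,1):
        m=(y*sg>0); print(' side',sg,'y',np.percentile(y[m],[2,50,98]).round(1),
         'ymean-lips',y[m&(x<-30)].mean().round(1),'minx',np.sort(x[m&(z<225)])[:4].round(1),
         'lip z',np.percentile(z[m&(x<-32)],[50,75,90]).round(1),'cap z',np.percentile(z[m&(x>-18)],[80,90,95]).round(1),'guard',np.percentile(z[m&(x>-26)&(x<-21)],[50,75,90]).round(1))
A=W[140:195,145:230].reshape(-1,3); A=A[(A[:,2]>.167)&(A[:,2]<.18)]
r=cv2.fitLine(A[:,:2].astype(np.float32),cv2.DIST_HUBER,0,.01,.01).ravel(); print('bar',r, np.degrees(np.arctan2(-r[0],r[1])),cv2.minAreaRect(A[:,:2].astype(np.float32)*1000),np.median(A[:,2]))
print('tool yaw now',np.degrees(arm.get_state()['ee_rot']))
E
```

```text
top x [-55.  -54.4 -51.8  20.5  22.2  24. ]
 side -1 y [-49.6 -42.2 -39.3] ymean-lips -43.8 minx [-55.  -54.7 -54.5 -54. ] lip z [209.7 210.9 212.4] cap z [250.1 251.4 252.9] guard [211.  237.7 239.9]
 side 1 y [40.6 47.1 50.5] ymean-lips 45.8 minx [-54.8 -54.8 -54.5 -54.1] lip z [209.8 210.7 211.7] cap z [250.1 251.2 252.7] guard [232.2 239.  240.9]
scene x [-55.5 -53.1 -49.2  24.7  25.4  25.8]
 side -1 y [-47.6 -44.9 -37.7] ymean-lips -43.6 minx [-54.8 -54.3 -53.  -51. ] lip z [210.5 211.2 211.9] cap z [245.  250.7 251.4] guard [210.  211.9 234.5]
 side 1 y [42.5 45.2 52.6] ymean-lips 46.9 minx [-55.5 -53.2 -52.8 -51.8] lip z [209.3 210.4 211.4] cap z [244.6 250.7 251.6] guard [210.1 210.5 221.5]
bar [ 0.19557321 -0.9806891   0.62180954  0.16360359] -168.72179 ((621.8088989257812, 164.58177185058594), (13.269768714904785, 179.31736755371094), 11.351338386535645) 0.17169554411866217
tool yaw now [ 1.79914643e+02 -7.21499752e-03 -1.56643212e+02]
```

```bash
cat >> h.py <<'E'
from scipy.spatial.transform import Rotation as R
def go(p,yawdeg,tool=True):
    "tool-frame shift mm and turn from the present pose to the TCP pose p, pointing down, yaw"
    s=arm.get_state(); R0=R.from_euler('xyz',s['ee_rot']); d=R0.inv().apply(np.array(p)-s['eef_pos'])*1000
    r=(R0.inv()*R.from_euler('xyz',[180,0,yawdeg],degrees=True)).as_rotvec()
    print('d',d.round(1),'r',r.round(4),'pos',s['eef_pos'].round(4),'rot',s['ee_rot'].round(4),'F',s['force'].round(2),'w',round(s['width'],4),'t',s['t'])
a=np.radians(7.3); O=np.array([.5846,-.2129])
def st(x,y=0): return O+np.array([np.cos(a)*x-np.sin(a)*y,np.sin(a)*x+np.cos(a)*y])
E
python3 -c "
from h import *
go([.6218,.164,.30],-78.65)"
```

```text
d [-635.8  578.7  -51.5] r [ 1.3000e-03  9.0000e-04 -1.3612e+00] pos [ 0.2675 -0.6193  0.2477] rot [ 3.1401e+00 -1.0000e-04 -2.7339e+00] F [ 0.8  -0.94 -0.35] w 0.0879 t 0.1
```

Emit:
{"method": "jog_arm", "body": {"targets": [{"dz": -40},{"dz": -80},{"dz": -110},{"dx": -25,"dy": 23,"dz": -110,"rz": -0.06},{"dx": -53,"dy": 48,"dz": -110,"rz": -0.12},{"dx": -80,"dy": 73,"dz": -110,"rz": -0.18},{"dx": -107,"dy": 98,"dz": -110,"rz": -0.24},{"dx": -134,"dy": 122,"dz": -110,"rz": -0.3}]}}

```text
invalid input at $.targets[0]: expected keys dx, dy, dz, rx, ry, rz, gripper
```

```bash
python3 -c "
from h import *
go([.6218,.164,.36],-78.65)"
```

```text
d [-635.8  578.8 -111.5] r [ 1.3000e-03  9.0000e-04 -1.3612e+00] pos [ 0.2675 -0.6193  0.2477] rot [ 3.1401e+00 -1.0000e-04 -2.7339e+00] F [ 0.8  -0.94 -0.35] w 0.0879 t 0.1
```

Emit:
{"method": "jog_arm", "body": {"targets": [{"dx": 0,"dy": 0,"dz": -40,"rx": 0,"ry": 0,"rz": 0,"gripper": 0},{"dx": 0,"dy": 0,"dz": -80,"rx": 0,"ry": 0,"rz": 0,"gripper": 0},{"dx": 0,"dy": 0,"dz": -110,"rx": 0,"ry": 0,"rz": 0,"gripper": 0},{"dx": -636,"dy": 579,"dz": -110,"rx": 0,"ry": 0,"rz": -1.361,"gripper": 0},{"dx": -636,"dy": 579,"dz": -110,"rx": 0,"ry": 0,"rz": -1.361,"gripper": 0},{"dx": -636,"dy": 579,"dz": -110,"rx": 0,"ry": 0,"rz": -1.361,"gripper": 0},{"dx": -636,"dy": 579,"dz": -110,"rx": 0,"ry": 0,"rz": -1.361,"gripper": 0},{"dx": -636,"dy": 579,"dz": -110,"rx": 0,"ry": 0,"rz": -1.361,"gripper": 0}]}}

```text
t: 0.77
eef_pos: [0.3536, -0.4279, 0.3581]
ee_rot: [3.141, 0.0, -2.103]
force: [0.9, 0.1, -0.4]
width: 0.0873
gripper_force: 0.0
```

```bash
python3 -c "
from h import *
go([.6218,.164,.36],-78.65)"
```

```text
d [-646.2   69.4   -1.7] r [ 5.000e-04  4.000e-04 -7.305e-01] pos [ 0.3536 -0.4279  0.3581] rot [ 3.1410e+00  2.0000e-04 -2.1032e+00] F [ 0.92  0.13 -0.4 ] w 0.0873 t 0.7667
```

Emit:
{"method": "jog_arm", "body": {"targets": [{"dx": -646,"dy": 69,"dz": 0,"rx": 0,"ry": 0,"rz": -0.73,"gripper": 0},{"dx": -646,"dy": 69,"dz": 0,"rx": 0,"ry": 0,"rz": -0.73,"gripper": 0},{"dx": -646,"dy": 69,"dz": 0,"rx": 0,"ry": 0,"rz": -0.73,"gripper": 0},{"dx": -646,"dy": 69,"dz": 0,"rx": 0,"ry": 0,"rz": -0.73,"gripper": 0},{"dx": -646,"dy": 69,"dz": 0,"rx": 0,"ry": 0,"rz": -0.73,"gripper": 0},{"dx": -646,"dy": 69,"dz": 0,"rx": 0,"ry": 0,"rz": -0.73,"gripper": 0},{"dx": -646,"dy": 69,"dz": 0,"rx": 0,"ry": 0,"rz": -0.73,"gripper": 0},{"dx": -646,"dy": 69,"dz": 0,"rx": 0,"ry": 0,"rz": -0.73,"gripper": 0}]}}

```text
t: 1.43
eef_pos: [0.493, -0.1249, 0.3586]
ee_rot: [-3.141, 0.0, -1.378]
force: [1.5, -0.8, -0.8]
width: 0.0876
gripper_force: 0.0
```

```bash
python3 -c "
from h import *
go([.6218,.164,.30],-78.65)"
```

```text
d [-258.9 -181.8   58.7] r [-0.0002  0.0002 -0.0052] pos [ 0.493  -0.1249  0.3586] rot [-3.1414e+00  2.0000e-04 -1.3779e+00] F [ 1.47 -0.84 -0.79] w 0.0876 t 1.4333
```

Emit:
{"method": "jog_arm", "body": {"targets": [{"dx": -259,"dy": -182,"dz": 59,"rx": 0,"ry": 0,"rz": 0.005,"gripper": 0},{"dx": -259,"dy": -182,"dz": 59,"rx": 0,"ry": 0,"rz": 0.005,"gripper": 0},{"dx": -259,"dy": -182,"dz": 59,"rx": 0,"ry": 0,"rz": 0.005,"gripper": 0},{"dx": -259,"dy": -182,"dz": 59,"rx": 0,"ry": 0,"rz": 0.005,"gripper": 0},{"dx": -259,"dy": -182,"dz": 59,"rx": 0,"ry": 0,"rz": 0.005,"gripper": 0},{"dx": -259,"dy": -182,"dz": 59,"rx": 0,"ry": 0,"rz": 0.005,"gripper": 0},{"dx": -259,"dy": -182,"dz": 59,"rx": 0,"ry": 0,"rz": 0.005,"gripper": 0},{"dx": -259,"dy": -182,"dz": 59,"rx": 0,"ry": 0,"rz": 0.005,"gripper": 0}]}}

```text
t: 2.1
eef_pos: [0.6226, 0.1649, 0.2979]
ee_rot: [3.14, -0.0, -1.383]
force: [1.2, -0.2, 0.4]
width: 0.0875
gripper_force: 0.0
```

```bash
python3 - <<'E'
from h import *
f=grab('wrist'); W=world(f); cv2.imwrite('pics/w1.png',f['frame'][...,::-1])
m=(W[...,2]>.15)&(W[...,2]<.19)&(abs(W[...,0]-.62)<.06)&(abs(W[...,1]-.165)<.12)
p=W[m]; print(m.sum(), cv2.minAreaRect(p[:,:2].astype(np.float32)*1000) if m.sum()>5 else 0, np.median(p,0))
r=cv2.fitLine(p[:,:2].astype(np.float32),cv2.DIST_HUBER,0,.01,.01).ravel();print(r,np.degrees(np.arctan(-r[0]/r[1])))
go([.6218,.164,.169],-78.65)
E
```

```text
2655 ((624.867431640625, 155.3504638671875), (12.02027416229248, 158.04464721679688), 11.44566822052002) [0.62649099 0.14572971 0.17080722]
[ 0.1985671  -0.9800873   0.62613523  0.14897078] 11.45318
d [  3.7   2.4 126.8] r [ 0.003  -0.0002 -0.0083] pos [0.6238 0.1682 0.2958] rot [ 3.1386e+00 -2.0000e-04 -1.3810e+00] F [ 3.17  2.3  -0.11] w 0.0875 t 2.15
```

View pics/w1.png

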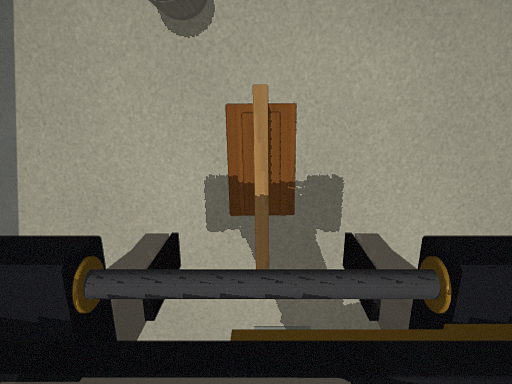

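The wrist view shows the bar as the vertical strip at columns 253-270, midway between the two fingers (about 160 and 360), with the rest below it at (262,160). I descend now.

Emit:
{"method": "jog_arm", "body": {"targets": [{"dx": 0,"dy": 0,"dz": 30,"rx": 0,"ry": 0,"rz": -0.005,"gripper": 0},{"dx": 0,"dy": 0,"dz": 60,"rx": 0,"ry": 0,"rz": -0.005,"gripper": 0},{"dx": 0,"dy": 0,"dz": 85,"rx": 0,"ry": 0,"rz": -0.005,"gripper": 0},{"dx": 0,"dy": 0,"dz": 95,"rx": 0,"ry": 0,"rz": -0.005,"gripper": 0},{"dx": 0,"dy": 0,"dz": 100,"rx": 0,"ry": 0,"rz": -0.005,"gripper": 0},{"dx": 0,"dy": 0,"dz": 100,"rx": 0,"ry": 0,"rz": -0.005,"gripper": 0},{"dx": 0,"dy": 0,"dz": 100,"rx": 0,"ry": 0,"rz": -0.005,"gripper": 0},{"dx": 0,"dy": 0,"dz": 100,"rx": 0,"ry": 0,"rz": -0.005,"gripper": 0}]}}

```text
t: 2.82
eef_pos: [0.6231, 0.1622, 0.2015]
ee_rot: [-3.139, 0.001, -1.379]
force: [-0.1, -0.1, 0.4]
width: 0.0878
gripper_force: 0.0
```

```bash
python3 -c "
from h import *
go([.6226,.164,.169],-78.6)"
```

```text
d [-1.9  0.2 32.5] r [-0.0028  0.0005 -0.0069] pos [0.6231 0.1622 0.2015] rot [-3.1388e+00  5.0000e-04 -1.3787e+00] F [-0.09 -0.14  0.44] w 0.0878 t 2.8167
```

Emit:
{"method": "jog_arm", "body": {"force": 25, "targets": [{"dx": -2,"dy": 0,"dz": 15,"rx": 0,"ry": 0,"rz": -0.005,"gripper": 0},{"dx": -2,"dy": 0,"dz": 26,"rx": 0,"ry": 0,"rz": -0.005,"gripper": 0},{"dx": -2,"dy": 0,"dz": 32,"rx": 0,"ry": 0,"rz": -0.005,"gripper": 0},{"dx": -2,"dy": 0,"dz": 32,"rx": 0,"ry": 0,"rz": -0.005,"gripper": 0},{"dx": -2,"dy": 0,"dz": 32,"rx": 0,"ry": 0,"rz": -0.005,"gripper": 0.5},{"dx": -2,"dy": 0,"dz": 32,"rx": 0,"ry": 0,"rz": -0.005,"gripper": 0.7},{"dx": -2,"dy": 0,"dz": 32,"rx": 0,"ry": 0,"rz": -0.005,"gripper": 0.8},{"dx": -2,"dy": 0,"dz": 32,"rx": 0,"ry": 0,"rz": -0.005,"gripper": 1}]}}

```text
t: 3.48
eef_pos: [0.6221, 0.164, 0.1682]
ee_rot: [-3.141, 0.0, -1.374]
force: [-0.6, -0.1, -0.0]
width: 0.0665
gripper_force: 0.0
```

Emit:
{"method": "jog_arm", "body": {"targets": [{"dx": 0,"dy": 0,"dz": 0,"rx": 0,"ry": 0,"rz": 0,"gripper": 1},{"dx": 0,"dy": 0,"dz": 0,"rx": 0,"ry": 0,"rz": 0,"gripper": 1},{"dx": 0,"dy": 0,"dz": 0,"rx": 0,"ry": 0,"rz": 0,"gripper": 1},{"dx": 0,"dy": 0,"dz": 0,"rx": 0,"ry": 0,"rz": 0,"gripper": 1},{"dx": 0,"dy": 0,"dz": 0,"rx": 0,"ry": 0,"rz": 0,"gripper": 1},{"dx": 0,"dy": 0,"dz": 0,"rx": 0,"ry": 0,"rz": 0,"gripper": 1},{"dx": 0,"dy": 0,"dz": 0,"rx": 0,"ry": 0,"rz": 0,"gripper": 1},{"dx": 0,"dy": 0,"dz": 0,"rx": 0,"ry": 0,"rz": 0,"gripper": 1}]}}

```text
t: 4.15
eef_pos: [0.6218, 0.1639, 0.1676]
ee_rot: [3.142, -0.0, -1.374]
force: [-1.2, -0.1, 1.1]
width: 0.0132
gripper_force: 0.0
```

```bash
python3 -c "
from h import *
go([.6226,.164,.299],-78.6)"
```

```text
d [ 1.000e-01 -8.000e-01 -1.314e+02] r [ 0.    -0.    -0.002] pos [0.6218 0.1639 0.1676] rot [ 3.1416 -0.     -1.3738] F [-1.24 -0.06  1.05] w 0.0132 t 4.15
```

Emit:
{"method": "jog_arm", "body": {"targets": [{"dx": 0,"dy": 0,"dz": 0,"rx": 0,"ry": 0,"rz": 0,"gripper": 1},{"dx": 0,"dy": 0,"dz": 0,"rx": 0,"ry": 0,"rz": 0,"gripper": 1},{"dx": 0,"dy": 0,"dz": 0,"rx": 0,"ry": 0,"rz": 0,"gripper": 1},{"dx": 0,"dy": 0,"dz": -4,"rx": 0,"ry": 0,"rz": 0,"gripper": 1},{"dx": 0,"dy": 0,"dz": -12,"rx": 0,"ry": 0,"rz": 0,"gripper": 1},{"dx": 0,"dy": 0,"dz": -24,"rx": 0,"ry": 0,"rz": 0,"gripper": 1},{"dx": 0,"dy": 0,"dz": -38,"rx": 0,"ry": 0,"rz": 0,"gripper": 1},{"dx": 0,"dy": 0,"dz": -52,"rx": 0,"ry": 0,"rz": 0,"gripper": 1}]}}

```text
t: 4.82
eef_pos: [0.6218, 0.1639, 0.2212]
ee_rot: [-3.141, -0.0, -1.374]
force: [-0.2, -0.9, -1.9]
width: 0.0121
gripper_force: 25.0
```

```bash
python3 -c "
from h import *
print(arm.get_state()['gripper_force'])
go([.48,.15,.30],-80)"
```

```text
24.999239444732666
d [-14.2 141.7 -78.9] r [-0.0002 -0.      0.0225] pos [0.6218 0.1639 0.2212] rot [-3.1414 -0.     -1.3738] F [-0.24 -0.87 -1.92] w 0.0121 t 4.8167
```

Emit:
{"method": "jog_arm", "body": {"targets": [{"dx": 0,"dy": 0,"dz": -30,"rx": 0,"ry": 0,"rz": 0,"gripper": 1},{"dx": 0,"dy": 0,"dz": -60,"rx": 0,"ry": 0,"rz": 0,"gripper": 1},{"dx": -2,"dy": 20,"dz": -78,"rx": 0,"ry": 0,"rz": 0.01,"gripper": 1},{"dx": -5,"dy": 50,"dz": -79,"rx": 0,"ry": 0,"rz": 0.03,"gripper": 1},{"dx": -8,"dy": 85,"dz": -79,"rx": 0,"ry": 0,"rz": 0.05,"gripper": 1},{"dx": -11,"dy": 115,"dz": -79,"rx": 0,"ry": 0,"rz": 0.07,"gripper": 1},{"dx": -14,"dy": 135,"dz": -79,"rx": 0,"ry": 0,"rz": 0.07,"gripper": 1},{"dx": -14,"dy": 142,"dz": -79,"rx": 0,"ry": 0,"rz": 0.07,"gripper": 1}]}}

```text
t: 5.48
eef_pos: [0.4772, 0.1493, 0.3005]
ee_rot: [-3.14, 0.002, -1.443]
force: [-0.6, 0.8, -1.9]
width: 0.0118
gripper_force: 25.0
```

```bash
python3 -c "
from h import *
p=st(-.105);print(p)
go([*p,.30],-82.7)"
```

```text
[ 0.48045108 -0.22624178]
d [ 3.729e+02  4.450e+01 -2.000e-01] r [-0.0016  0.0016  0.0001] pos [0.4772 0.1493 0.3005] rot [-3.1400e+00  1.6000e-03 -1.4432e+00] F [-0.55  0.84 -1.95] w 0.0118 t 5.4833
```

Emit:
{"method": "jog_arm", "body": {"targets": [{"dx": 20,"dy": 2,"dz": 0,"rx": 0,"ry": 0,"rz": 0,"gripper": 1},{"dx": 55,"dy": 7,"dz": 0,"rx": 0,"ry": 0,"rz": 0,"gripper": 1},{"dx": 95,"dy": 11,"dz": 0,"rx": 0,"ry": 0,"rz": 0,"gripper": 1},{"dx": 135,"dy": 16,"dz": 0,"rx": 0,"ry": 0,"rz": 0,"gripper": 1},{"dx": 175,"dy": 21,"dz": 0,"rx": 0,"ry": 0,"rz": 0,"gripper": 1},{"dx": 215,"dy": 26,"dz": 0,"rx": 0,"ry": 0,"rz": 0,"gripper": 1},{"dx": 255,"dy": 31,"dz": 0,"rx": 0,"ry": 0,"rz": 0,"gripper": 1},{"dx": 290,"dy": 35,"dz": 0,"rx": 0,"ry": 0,"rz": 0,"gripper": 1}]}}

```text
t: 6.15
eef_pos: [0.4816, -0.1447, 0.2999]
ee_rot: [-3.14, -0.0, -1.444]
force: [1.2, 0.8, -2.5]
width: 0.0117
gripper_force: 25.0
```

```bash
python3 -c "
from h import *
p=st(-.105);print(p)
go([*p,.30],-82.7)"
```

```text
[ 0.48045108 -0.22624178]
d [80.8 11.4 -0. ] r [-0.0015 -0.0004 -0.0004] pos [ 0.4816 -0.1447  0.2999] rot [-3.1401e+00 -4.0000e-04 -1.4438e+00] F [ 1.17  0.84 -2.47] w 0.0117 t 6.15
```

Emit:
{"method": "jog_arm", "body": {"targets": [{"dx": 30,"dy": 4,"dz": 0,"rx": 0,"ry": 0,"rz": 0,"gripper": 1},{"dx": 60,"dy": 8,"dz": 0,"rx": 0,"ry": 0,"rz": 0,"gripper": 1},{"dx": 76,"dy": 11,"dz": 5,"rx": 0,"ry": 0,"rz": 0,"gripper": 1},{"dx": 81,"dy": 11,"dz": 20,"rx": 0,"ry": 0,"rz": 0,"gripper": 1},{"dx": 81,"dy": 11,"dz": 40,"rx": 0,"ry": 0,"rz": 0,"gripper": 1},{"dx": 81,"dy": 11,"dz": 55,"rx": 0,"ry": 0,"rz": 0,"gripper": 1},{"dx": 81,"dy": 11,"dz": 62,"rx": 0,"ry": 0,"rz": 0,"gripper": 1},{"dx": 81,"dy": 11,"dz": 62,"rx": 0,"ry": 0,"rz": 0,"gripper": 1}]}}

```text
t: 6.82
eef_pos: [0.4805, -0.224, 0.2357]
ee_rot: [3.139, 0.001, -1.444]
force: [0.3, 0.0, -1.9]
width: 0.0118
gripper_force: 25.0
```

```bash
python3 - <<'E'
from h import *
fs=[grab(n) for n in ('scene','wrist','top')]
cv2.imwrite('pics/w2.png',fs[1]['frame'][...,::-1]); cv2.imwrite('pics/s2.png',cv2.resize(fs[0]['frame'][120:290,90:290,::-1],(800,600)) )
p=st(-.042);go([*p,.238],-82.7)
for f in fs:
    W=world(f); d=(W[...,:2]-O); x=d@[np.cos(a),np.sin(a)]*1e3; y=d@[-np.sin(a),np.cos(a)]*1e3; z=W[...,2]*1e3
    hsv=cv2.cvtColor(f['frame'],cv2.COLOR_RGB2HSV); wood=(hsv[...,1]>80)
    m=(abs(x+105)<25)&(abs(y)<110)&(z>215)&(z<260)&wood
    if m.sum()>10:
        q=np.c_[x[m],y[m]].astype(np.float32); r=cv2.fitLine(q,cv2.DIST_HUBER,0,.01,.01).ravel()
        print('bar n',m.sum(),np.percentile(x[m],[5,50,95]).round(1),np.percentile(y[m],[1,99]).round(1),'topz',np.percentile(z[m],[50,90,97]).round(1),'slope deg',np.degrees(np.arctan(r[0]/r[1])).round(2))
    for sg in(-1,1):
        m=(x>-65)&(x<-30)&(abs(y-sg*45)<9)&(z>195)&(z<225)
        if m.sum()>10: print('lip',sg,m.sum(),'minx',np.percentile(x[m],[1]).round(1),'y',np.percentile(y[m],[2,50,98]).round(1),'z',np.percentile(z[m],[50,85]).round(1))
E
```

```text
d [  1.9 -61.3   0.1] r [-0.0016 -0.0009  0.0001] pos [ 0.4819 -0.2241  0.238 ] rot [-3.1400e+00 -9.0000e-04 -1.4433e+00] F [-0.56  0.37 -2.05] w 0.0117 t 6.9667
bar n 208 [-109.6 -100.1  -97.1] [-83.1  95. ] topz [235.1 241.6 242.2] slope deg 0.34
lip -1 26 minx [-55.6] y [-47.5 -45.7 -38.9] z [209.4 210.9]
lip 1 27 minx [-54.4] y [42.3 44.2 52.1] z [209.6 211.5]
bar n 6578 [-109.2 -103.5  -98.2] [-84.9  29.5] topz [240.1 241.  241.4] slope deg 0.03
lip -1 1131 minx [-55.] y [-49.5 -45.8 -40.6] z [208.6 209.3]
```

View pics/w2.png

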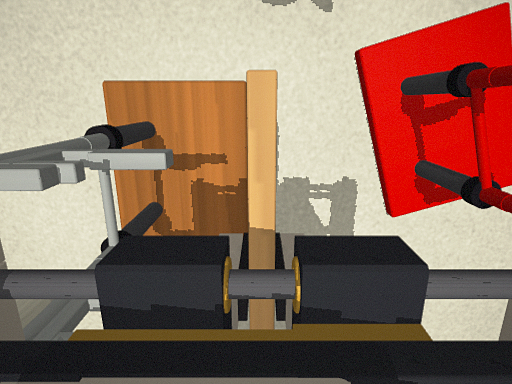

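View pics/s2.png

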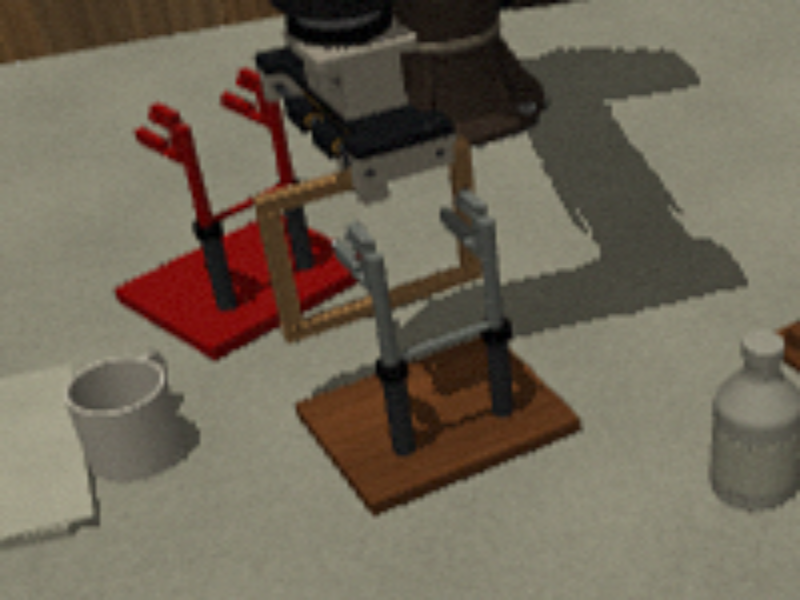

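The wrist view shows the bar (column 262, rows 70-330) parallel to the stand foot's edge (column 245), with a lip at (140,158) to its left. The scene crop shows the frame upright in front of the mouths. I move in over the lips.

Emit:
{"method": "jog_arm", "body": {"targets": [{"dx": 0,"dy": -8,"dz": 0,"rx": 0,"ry": 0,"rz": 0,"gripper": 1},{"dx": 1,"dy": -18,"dz": 0,"rx": 0,"ry": 0,"rz": 0,"gripper": 1},{"dx": 2,"dy": -30,"dz": 0,"rx": 0,"ry": 0,"rz": 0,"gripper": 1},{"dx": 2,"dy": -42,"dz": 0,"rx": 0,"ry": 0,"rz": 0,"gripper": 1},{"dx": 2,"dy": -52,"dz": 0,"rx": 0,"ry": 0,"rz": 0,"gripper": 1},{"dx": 2,"dy": -60,"dz": 0,"rx": 0,"ry": 0,"rz": 0,"gripper": 1},{"dx": 2,"dy": -61,"dz": 0,"rx": 0,"ry": 0,"rz": 0,"gripper": 1},{"dx": 2,"dy": -61,"dz": 0,"rx": 0,"ry": 0,"rz": 0,"gripper": 1}]}}

```text
t: 7.63
eef_pos: [0.5423, -0.2181, 0.236]
ee_rot: [3.141, 0.0, -1.443]
force: [0.7, -0.1, -2.5]
width: 0.0119
gripper_force: 25.0
```

Emit:
{"method": "jog_arm", "body": {"targets": [{"dx": 0,"dy": 0,"dz": 3,"rx": 0,"ry": 0,"rz": 0,"gripper": 1},{"dx": 0,"dy": 0,"dz": 6,"rx": 0,"ry": 0,"rz": 0,"gripper": 1},{"dx": 0,"dy": 0,"dz": 8,"rx": 0,"ry": 0,"rz": 0,"gripper": 1},{"dx": 0,"dy": 0,"dz": 9,"rx": 0,"ry": 0,"rz": 0,"gripper": 1},{"dx": 0,"dy": 0,"dz": 10,"rx": 0,"ry": 0,"rz": 0,"gripper": 1},{"dx": 0,"dy": 0,"dz": 10,"rx": 0,"ry": 0,"rz": 0,"gripper": 1},{"dx": 0,"dy": 0,"dz": 10,"rx": 0,"ry": 0,"rz": 0,"gripper": 1},{"dx": 0,"dy": 0,"dz": 10,"rx": 0,"ry": 0,"rz": 0,"gripper": 1}]}}

```text
t: 8.3
eef_pos: [0.5419, -0.2183, 0.2267]
ee_rot: [-3.141, -0.0, -1.444]
force: [0.1, 0.2, -2.0]
width: 0.0117
gripper_force: 25.0
```

```bash
python3 - <<'E'
from h import *
f=grab('wrist')
p=st(-.042);go([*p,.220],-82.7)
W=world(f); d=(W[...,:2]-O); x=d@[np.cos(a),np.sin(a)]*1e3; y=d@[-np.sin(a),np.cos(a)]*1e3; z=W[...,2]*1e3
hsv=cv2.cvtColor(f['frame'],cv2.COLOR_RGB2HSV); wood=(hsv[...,1]>80)
m=(abs(x+42)<20)&(abs(y)<110)&(z>215)&(z<260)&wood
print('bar',m.sum(),np.percentile(x[m],[3,50,97]),np.percentile(y[m],[1,99]),np.percentile(z[m],[50,90]))
m=(x>-65)&(x<-30)&(abs(y+45)<8)&(z>195)&(z<225)&~wood
print('lip',m.sum(),np.percentile(x[m],[1,5]),np.percentile(y[m],[2,98]),np.percentile(z[m],[50,85]))
m=(x>-35)&(x<-20)&(abs(y+45)<8)&(z>225)&(z<255)&~wood
if m.sum():print('guard',m.sum(),np.percentile(x[m],[1,5]),np.percentile(z[m],[50,85]))
cv2.imwrite('pics/w3.png',f['frame'][...,::-1])
E
```

```text
d [ 0.1 -1.   6.7] r [-0.0003 -0.0001 -0.0004] pos [ 0.542  -0.2183  0.2267] rot [-3.1413e+00 -1.0000e-04 -1.4438e+00] F [ 0.34 -0.09 -2.32] w 0.0118 t 8.35
bar 6670 [-48.575262   -42.9209899  -36.89247569] [-86.80406259  27.65031828] [230.0118433  230.85782511]
lip 489 [-54.55380265 -54.06727842] [-49.50700039 -40.74084037] [208.67329349 209.35906901]
guard 351 [-24.99026162 -24.88190665] [237.56778928 238.25328659]
```

View pics/w3.png

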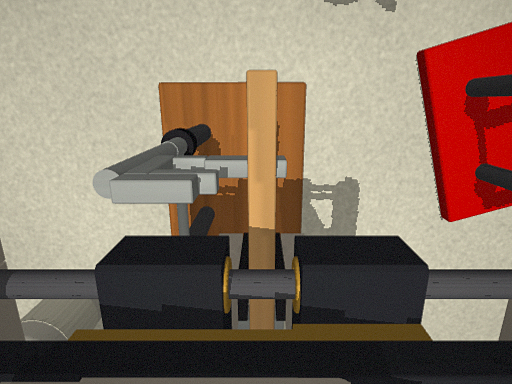

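Bar (column 262) lies across the lip (tip at column 286), clear of the guard (right end at column 216). Wrist depth puts the bar about 5 mm above the lips, so I feel down.

Emit:
{"method": "jog_arm", "body": {"targets": [{"dx": 0,"dy": 0,"dz": 1,"rx": 0,"ry": 0,"rz": 0,"gripper": 1},{"dx": 0,"dy": 0,"dz": 2,"rx": 0,"ry": 0,"rz": 0,"gripper": 1},{"dx": 0,"dy": 0,"dz": 3,"rx": 0,"ry": 0,"rz": 0,"gripper": 1},{"dx": 0,"dy": 0,"dz": 4,"rx": 0,"ry": 0,"rz": 0,"gripper": 1},{"dx": 0,"dy": 0,"dz": 4.5,"rx": 0,"ry": 0,"rz": 0,"gripper": 1},{"dx": 0,"dy": 0,"dz": 4.5,"rx": 0,"ry": 0,"rz": 0,"gripper": 1},{"dx": 0,"dy": 0,"dz": 4.5,"rx": 0,"ry": 0,"rz": 0,"gripper": 1},{"dx": 0,"dy": 0,"dz": 4.5,"rx": 0,"ry": 0,"rz": 0,"gripper": 1}]}}

```text
t: 9.02
eef_pos: [0.5419, -0.2183, 0.2221]
ee_rot: [-3.142, -0.0, -1.444]
force: [-0.4, -0.1, -1.9]
width: 0.0118
gripper_force: 25.0
```

Emit:
{"method": "jog_arm", "body": {"targets": [{"dx": 0,"dy": 0,"dz": 0.2,"rx": 0,"ry": 0,"rz": 0,"gripper": 1},{"dx": 0,"dy": 0,"dz": 0.4,"rx": 0,"ry": 0,"rz": 0,"gripper": 1},{"dx": 0,"dy": 0,"dz": 0.6,"rx": 0,"ry": 0,"rz": 0,"gripper": 1},{"dx": 0,"dy": 0,"dz": 0.7,"rx": 0,"ry": 0,"rz": 0,"gripper": 1},{"dx": 0,"dy": 0,"dz": 0.7,"rx": 0,"ry": 0,"rz": 0,"gripper": 1},{"dx": 0,"dy": 0,"dz": 0.7,"rx": 0,"ry": 0,"rz": 0,"gripper": 1},{"dx": 0,"dy": 0,"dz": 0.7,"rx": 0,"ry": 0,"rz": 0,"gripper": 1},{"dx": 0,"dy": 0,"dz": 0.7,"rx": 0,"ry": 0,"rz": 0,"gripper": 1}]}}

```text
t: 9.68
eef_pos: [0.5419, -0.2182, 0.2214]
ee_rot: [-3.141, -0.0, -1.444]
force: [0.9, 0.2, -1.0]
width: 0.0114
gripper_force: 25.0
```

Emit:
{"method": "jog_arm", "body": {"targets": [{"dx": 0,"dy": 0,"dz": 0.2,"rx": 0,"ry": 0,"rz": 0,"gripper": 1},{"dx": 0,"dy": 0,"dz": 0.4,"rx": 0,"ry": 0,"rz": 0,"gripper": 1},{"dx": 0,"dy": 0,"dz": 0.6,"rx": 0,"ry": 0,"rz": 0,"gripper": 1},{"dx": 0,"dy": 0,"dz": 0.7,"rx": 0,"ry": 0,"rz": 0,"gripper": 1},{"dx": 0,"dy": 0,"dz": 0.7,"rx": 0,"ry": 0,"rz": 0,"gripper": 1},{"dx": 0,"dy": 0,"dz": 0.7,"rx": 0,"ry": 0,"rz": 0,"gripper": 1},{"dx": 0,"dy": 0,"dz": 0.7,"rx": 0,"ry": 0,"rz": 0,"gripper": 1},{"dx": 0,"dy": 0,"dz": 0.7,"rx": 0,"ry": 0,"rz": 0,"gripper": 1}]}}

```text
t: 10.35
eef_pos: [0.5422, -0.2182, 0.2209]
ee_rot: [-3.141, -0.0, -1.444]
force: [1.7, 2.1, 1.3]
width: 0.0118
gripper_force: 25.0
```

Contact at TCP z ≈ 0.2214. I back off 2 mm and slide in.

Emit:
{"method": "jog_arm", "body": {"targets": [{"dx": 0,"dy": 0,"dz": -1,"rx": 0,"ry": 0,"rz": 0,"gripper": 1},{"dx": 0,"dy": 0,"dz": -2.2,"rx": 0,"ry": 0,"rz": 0,"gripper": 1},{"dx": 0,"dy": -4,"dz": -2.2,"rx": 0,"ry": 0,"rz": 0,"gripper": 1},{"dx": 0,"dy": -10,"dz": -2.2,"rx": 0,"ry": 0,"rz": 0,"gripper": 1},{"dx": 0,"dy": -16,"dz": -2.2,"rx": 0,"ry": 0,"rz": 0,"gripper": 1},{"dx": 0,"dy": -22,"dz": -2.2,"rx": 0,"ry": 0,"rz": 0,"gripper": 1},{"dx": 0,"dy": -27,"dz": -2.2,"rx": 0,"ry": 0,"rz": 0,"gripper": 1},{"dx": 0,"dy": -30,"dz": -2.2,"rx": 0,"ry": 0,"rz": 0,"gripper": 1}]}}

```text
t: 11.02
eef_pos: [0.5725, -0.2143, 0.2225]
ee_rot: [3.141, 0.0, -1.444]
force: [-0.0, -0.8, -1.2]
width: 0.0116
gripper_force: 25.0
```

Emit:
{"method": "jog_arm", "body": {"targets": [{"dx": 0,"dy": -1,"dz": 0,"rx": 0,"ry": 0,"rz": 0,"gripper": 1},{"dx": 0,"dy": -2,"dz": 0,"rx": 0,"ry": 0,"rz": 0,"gripper": 1},{"dx": 0,"dy": -3,"dz": 0,"rx": 0,"ry": 0,"rz": 0,"gripper": 1},{"dx": 0,"dy": -4,"dz": 0,"rx": 0,"ry": 0,"rz": 0,"gripper": 1},{"dx": 0,"dy": -5,"dz": 0,"rx": 0,"ry": 0,"rz": 0,"gripper": 1},{"dx": 0,"dy": -5.5,"dz": 0,"rx": 0,"ry": 0,"rz": 0,"gripper": 1},{"dx": 0,"dy": -5.5,"dz": 0,"rx": 0,"ry": 0,"rz": 0,"gripper": 1},{"dx": 0,"dy": -5.5,"dz": 0,"rx": 0,"ry": 0,"rz": 0,"gripper": 1}]}}

```text
t: 11.68
eef_pos: [0.5771, -0.2137, 0.2229]
ee_rot: [-3.142, 0.0, -1.444]
force: [-0.8, 0.3, -1.9]
width: 0.0119
gripper_force: 25.0
```

```bash
python3 - <<'E'
from h import *
f=grab('wrist')
p=st(-.0065);go([*p,.220],-82.7)
W=world(f); d=(W[...,:2]-O); x=d@[np.cos(a),np.sin(a)]*1e3; y=d@[-np.sin(a),np.cos(a)]*1e3; z=W[...,2]*1e3
hsv=cv2.cvtColor(f['frame'],cv2.COLOR_RGB2HSV); wood=(hsv[...,1]>80)
m=(abs(x+7)<20)&(abs(y)<110)&(z>210)&(z<260)&wood
print('bar',m.sum(),np.percentile(x[m],[3,50,97]),np.percentile(y[m],[1,99]),np.percentile(z[m],[50,90]))
for k,lo,hi,za,zb in (('lip',-65,-35,195,225),('guard/cap',-35,10,230,260)):
    m=(x>lo)&(x<hi)&(abs(y+45)<8)&(z>za)&(z<zb)&~wood
    if m.sum():print(k,m.sum(),np.percentile(x[m],[1,5]),np.percentile(z[m],[15,50,85]))
cv2.imwrite('pics/w4.png',f['frame'][...,::-1])
E
```

```text
d [ 0.1 -1.1  2.9] r [-0.     -0.     -0.0004] pos [ 0.577  -0.2138  0.2229] rot [-3.1416 -0.     -1.4438] F [ 0.38 -0.58 -2.04] w 0.0115 t 11.7333
bar 5698 [-13.21188784  -7.11710499  -1.37402304] [-86.99296091  27.87204834] [226.16459618 227.04316991]
lip 956 [-54.37777571 -53.41065959] [206.3254819  208.54442232 209.31289461]
guard/cap 3182 [-24.07746205 -22.24251154] [237.56402429 249.23938323 250.21088078]
```

View pics/w4.png

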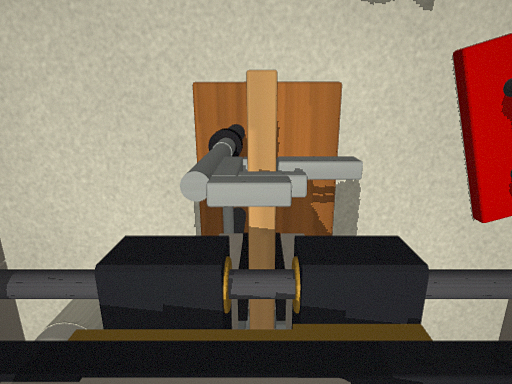

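The bar now lies under the guard (cap/guard at (255,190)). It is about 9.5 mm before the back wall. I nudge in 1 mm and let it down.

Emit:
{"method": "jog_arm", "body": {"targets": [{"dx": 0,"dy": -0.5,"dz": 0,"rx": 0,"ry": 0,"rz": 0,"gripper": 1},{"dx": 0,"dy": -1.2,"dz": 0,"rx": 0,"ry": 0,"rz": 0,"gripper": 1},{"dx": 0,"dy": -1.2,"dz": 0.7,"rx": 0,"ry": 0,"rz": 0,"gripper": 1},{"dx": 0,"dy": -1.2,"dz": 1.4,"rx": 0,"ry": 0,"rz": 0,"gripper": 1},{"dx": 0,"dy": -1.2,"dz": 2.0,"rx": 0,"ry": 0,"rz": 0,"gripper": 1},{"dx": 0,"dy": -1.2,"dz": 2.5,"rx": 0,"ry": 0,"rz": 0,"gripper": 1},{"dx": 0,"dy": -1.2,"dz": 2.5,"rx": 0,"ry": 0,"rz": 0,"gripper": 1},{"dx": 0,"dy": -1.2,"dz": 2.5,"rx": 0,"ry": 0,"rz": 0,"gripper": 1}]}}

```text
t: 12.4
eef_pos: [0.5783, -0.2136, 0.2203]
ee_rot: [3.141, -0.0, -1.444]
force: [-0.5, -0.1, -1.9]
width: 0.0116
gripper_force: 25.0
```

Emit:
{"method": "jog_arm", "body": {"targets": [{"dx": 0,"dy": 0,"dz": 0.6,"rx": 0,"ry": 0,"rz": 0,"gripper": 1},{"dx": 0,"dy": 0,"dz": 1.2,"rx": 0,"ry": 0,"rz": 0,"gripper": 1},{"dx": 0,"dy": 0,"dz": 1.5,"rx": 0,"ry": 0,"rz": 0,"gripper": 1},{"dx": 0,"dy": 0,"dz": 1.5,"rx": 0,"ry": 0,"rz": 0,"gripper": 1},{"dx": 0,"dy": 0,"dz": 1.5,"rx": 0,"ry": 0,"rz": 0,"gripper": 1},{"dx": 0,"dy": 0,"dz": 1.5,"rx": 0,"ry": 0,"rz": 0,"gripper": 1},{"dx": 0,"dy": 0,"dz": 1.5,"rx": 0,"ry": 0,"rz": 0,"gripper": 1},{"dx": 0,"dy": 0,"dz": 1.5,"rx": 0,"ry": 0,"rz": 0,"gripper": 1}]}}

```text
t: 13.07
eef_pos: [0.5783, -0.2136, 0.2189]
ee_rot: [-3.142, 0.0, -1.444]
force: [-0.6, 0.5, -2.2]
width: 0.0119
gripper_force: 25.0
```

Past lip height with no contact, so the bar is in the throats. Down another 4.5 mm, to about where the floor should be.

Emit:
{"method": "jog_arm", "body": {"targets": [{"dx": 0,"dy": 0,"dz": 0.8,"rx": 0,"ry": 0,"rz": 0,"gripper": 1},{"dx": 0,"dy": 0,"dz": 1.6,"rx": 0,"ry": 0,"rz": 0,"gripper": 1},{"dx": 0,"dy": 0,"dz": 2.4,"rx": 0,"ry": 0,"rz": 0,"gripper": 1},{"dx": 0,"dy": 0,"dz": 3.1,"rx": 0,"ry": 0,"rz": 0,"gripper": 1},{"dx": 0,"dy": 0,"dz": 3.7,"rx": 0,"ry": 0,"rz": 0,"gripper": 1},{"dx": 0,"dy": 0,"dz": 4.2,"rx": 0,"ry": 0,"rz": 0,"gripper": 1},{"dx": 0,"dy": 0,"dz": 4.4,"rx": 0,"ry": 0,"rz": 0,"gripper": 1},{"dx": 0,"dy": 0,"dz": 4.4,"rx": 0,"ry": 0,"rz": 0,"gripper": 1}]}}

```text
t: 13.73
eef_pos: [0.5783, -0.2136, 0.2145]
ee_rot: [3.142, -0.0, -1.444]
force: [0.0, 0.9, -1.7]
width: 0.012
gripper_force: 25.0
```

Emit:
{"method": "jog_arm", "body": {"targets": [{"dx": 0,"dy": 0,"dz": 0.2,"rx": 0,"ry": 0,"rz": 0,"gripper": 1},{"dx": 0,"dy": 0,"dz": 0.4,"rx": 0,"ry": 0,"rz": 0,"gripper": 1},{"dx": 0,"dy": 0,"dz": 0.4,"rx": 0,"ry": 0,"rz": 0,"gripper": 1},{"dx": 0,"dy": 0,"dz": 0.4,"rx": 0,"ry": 0,"rz": 0,"gripper": 1},{"dx": 0,"dy": 0,"dz": 0.4,"rx": 0,"ry": 0,"rz": 0,"gripper": 1},{"dx": 0,"dy": 0,"dz": 0.4,"rx": 0,"ry": 0,"rz": 0,"gripper": 1},{"dx": 0,"dy": 0,"dz": 0.4,"rx": 0,"ry": 0,"rz": 0,"gripper": 1},{"dx": 0,"dy": 0,"dz": 0.4,"rx": 0,"ry": 0,"rz": 0,"gripper": 1}]}}

```text
t: 14.4
eef_pos: [0.5785, -0.2136, 0.2142]
ee_rot: [-3.141, -0.0, -1.444]
force: [1.0, 1.3, 0.3]
width: 0.012
gripper_force: 25.0
```

The floor is carrying the frame: force rose from about -2 to +0.3 N. I release gently.

Emit:
{"method": "jog_arm", "body": {"force": 5, "targets": [{"dx": 0,"dy": 0,"dz": 0,"rx": 0,"ry": 0,"rz": 0,"gripper": 1},{"dx": 0,"dy": 0,"dz": 0,"rx": 0,"ry": 0,"rz": 0,"gripper": 1},{"dx": 0,"dy": 0,"dz": 0,"rx": 0,"ry": 0,"rz": 0,"gripper": 1},{"dx": 0,"dy": 0,"dz": 0,"rx": 0,"ry": 0,"rz": 0,"gripper": 0.8},{"dx": 0,"dy": 0,"dz": 0,"rx": 0,"ry": 0,"rz": 0,"gripper": 0.7},{"dx": 0,"dy": 0,"dz": 0,"rx": 0,"ry": 0,"rz": 0,"gripper": 0.6},{"dx": 0,"dy": 0,"dz": 0,"rx": 0,"ry": 0,"rz": 0,"gripper": 0.5},{"dx": 0,"dy": 0,"dz": 0,"rx": 0,"ry": 0,"rz": 0,"gripper": 0.5}]}}

```text
t: 15.07
eef_pos: [0.5782, -0.2137, 0.214]
ee_rot: [3.141, 0.0, -1.444]
force: [0.9, 0.5, -0.2]
width: 0.0385
gripper_force: 0.0
```

Emit:
{"method": "jog_arm", "body": {"targets": [{"dx": 0,"dy": 0,"dz": 0,"rx": 0,"ry": 0,"rz": 0,"gripper": 0.5},{"dx": 0,"dy": 0,"dz": 0,"rx": 0,"ry": 0,"rz": 0,"gripper": 0.5},{"dx": 0,"dy": 0,"dz": 0,"rx": 0,"ry": 0,"rz": 0,"gripper": 0.5},{"dx": 0,"dy": 0,"dz": 0,"rx": 0,"ry": 0,"rz": 0,"gripper": 0.5},{"dx": 0,"dy": 0,"dz": 0,"rx": 0,"ry": 0,"rz": 0,"gripper": 0.5},{"dx": 0,"dy": 0,"dz": 0,"rx": 0,"ry": 0,"rz": 0,"gripper": 0.5},{"dx": 0,"dy": 0,"dz": 0,"rx": 0,"ry": 0,"rz": 0,"gripper": 0.5},{"dx": 0,"dy": 0,"dz": 0,"rx": 0,"ry": 0,"rz": 0,"gripper": 0.5}]}}

```text
t: 15.73
eef_pos: [0.5783, -0.2136, 0.2141]
ee_rot: [-3.142, 0.0, -1.444]
force: [0.2, -0.5, 0.3]
width: 0.0438
gripper_force: 0.0
```

Released. I retreat straight up.

Emit:
{"method": "jog_arm", "body": {"targets": [{"dx": 0,"dy": 0,"dz": -5,"rx": 0,"ry": 0,"rz": 0,"gripper": 0.5},{"dx": 0,"dy": 0,"dz": -13,"rx": 0,"ry": 0,"rz": 0,"gripper": 0.5},{"dx": 0,"dy": 0,"dz": -25,"rx": 0,"ry": 0,"rz": 0,"gripper": 0.5},{"dx": 0,"dy": 0,"dz": -40,"rx": 0,"ry": 0,"rz": 0,"gripper": 0.5},{"dx": 0,"dy": 0,"dz": -60,"rx": 0,"ry": 0,"rz": 0,"gripper": 0.5},{"dx": 0,"dy": 0,"dz": -85,"rx": 0,"ry": 0,"rz": 0,"gripper": 0.5},{"dx": 0,"dy": 0,"dz": -110,"rx": 0,"ry": 0,"rz": 0,"gripper": 0.5},{"dx": 0,"dy": 0,"dz": -120,"rx": 0,"ry": 0,"rz": 0,"gripper": 0.5}]}}

```text
t: 16.4
eef_pos: [0.5793, -0.2142, 0.3391]
ee_rot: [-3.136, -0.002, -1.444]
force: [0.5, -0.4, 1.1]
width: 0.0439
gripper_force: 0.0
```

```bash
python3 - <<'E'
from h import *
f=grab('wrist'); s=grab('scene')
O2=O+.0023*np.array([np.cos(a),np.sin(a)])
for f in(f,s):
    W=world(f); d=(W[...,:2]-O2); x=d@[np.cos(a),np.sin(a)]*1e3; y=d@[-np.sin(a),np.cos(a)]*1e3; z=W[...,2]*1e3
    wood=cv2.cvtColor(f['frame'],cv2.COLOR_RGB2HSV)[...,1]>80
    m=(abs(x+8)<18)&(abs(y)<110)&(z>205)&(z<260)&wood
    if m.sum()>5: print('bar',m.sum(),np.percentile(x[m],[3,50,97]).round(1),np.percentile(y[m],[1,99]).round(1),np.percentile(z[m],[50,90]).round(1))
cv2.imwrite('pics/s5.png',cv2.resize(s['frame'][120:290,90:290,::-1],(800,600)))
print(arm.get_state()['eef_pos'],arm.get_state()['force'])
E
```

```text
bar 2155 [-13.6  -8.   -2.3] [-86.5  45.5] [217.4 218.3]
bar 269 [-13.   -3.8  -0.4] [-85.2  90.5] [215.8 220. ]
[ 0.57923887 -0.21389018  0.33747227] [-0.0619124   0.17806674 -0.26737766]
```

View pics/s5.png

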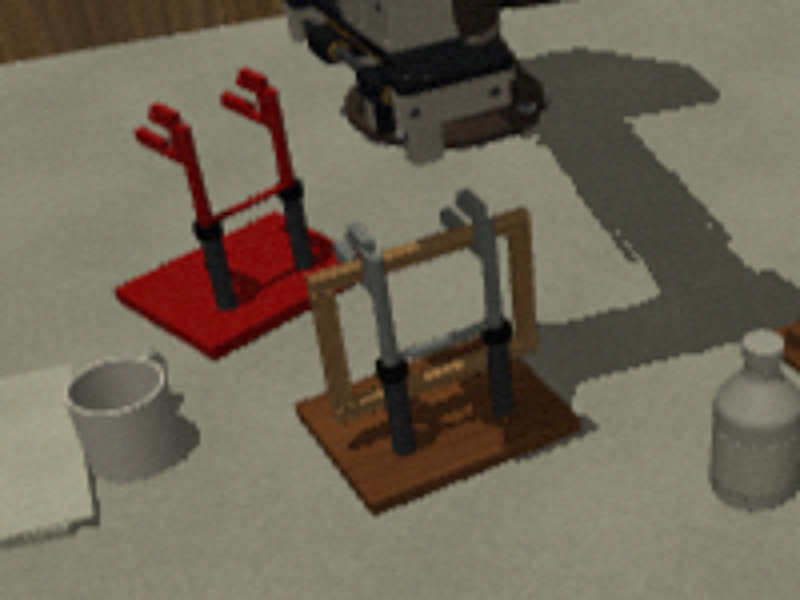

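The frame hangs upright on both hooks (bar from (315,280) to (525,215)), with bar x ≈ -8 mm and centre z ≈ 0.209. The gripper is clear above it.

Emit:
{"method": "jog_arm", "body": {"targets": [{"dx": 0,"dy": 0,"dz": 0,"rx": 0,"ry": 0,"rz": 0,"gripper": 0.5},{"dx": 0,"dy": 0,"dz": 0,"rx": 0,"ry": 0,"rz": 0,"gripper": 0.5},{"dx": 0,"dy": 0,"dz": 0,"rx": 0,"ry": 0,"rz": 0,"gripper": 0.5},{"dx": 0,"dy": 0,"dz": 0,"rx": 0,"ry": 0,"rz": 0,"gripper": 0.5},{"dx": 0,"dy": 0,"dz": 0,"rx": 0,"ry": 0,"rz": 0,"gripper": 0.5},{"dx": 0,"dy": 0,"dz": 0,"rx": 0,"ry": 0,"rz": 0,"gripper": 0.5},{"dx": 0,"dy": 0,"dz": 0,"rx": 0,"ry": 0,"rz": 0,"gripper": 0.5},{"dx": 0,"dy": 0,"dz": 0,"rx": 0,"ry": 0,"rz": 0,"gripper": 0.5}]}}

```text
t: 17.17
eef_pos: [0.5783, -0.2136, 0.3339]
ee_rot: [3.141, 0.0, -1.444]
force: [0.3, -0.3, -0.3]
width: 0.0438
gripper_force: 0.0
```

```bash
python3 -c "
from station import arm
print(arm.job_done())"
```

```text
the job is handed in; nothing more can be done
None
```

I handed the job in at about 17 s: the frame hangs released and upright in both throats of the wooden-foot stand, bar about 8 mm before the back walls, and the arm never came near the bottle, mug or knife; no verdict was returned.

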